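# Return a press die to the roll-top die store

## Task

Roll the segmented door of the green die store fully back by its orange pull, and stand the yellow-footed die upright on the green pad in the empty bay, centred and square on the pad, lowered and not dropped. Then roll the door fully shut again, leaving the two blue-footed dies, the hammer and the oil can where they are.

Things in the scene. Friction and masses are not known exactly. Their poses are not given: they have to be found in the camera images.
- store: Green die store with roll-top door, fixed. Origin on the bench below its track axis; x to its back, y to its left, z up; front faces the robot. 344 mm wide; round-topped side cheeks (inner faces y = +-160 mm, radius 192 mm about the track axis, top 237 mm above bench). Front panel x = -160 to -150 mm, 140 mm high. Rear hood covers the track from 132 degrees (from level front, up and over) back.
- track (a point): Middle of the level axis (along y) about which the door's curved track runs: 45 mm above the store's origin, same axes as the store. The slats' mid-radius is 180 mm, slats 7 mm thick.
- door (a joint): Roll of the slatted door along its arc, rad about the track axis: 0 = shut (lower edge 32 degrees above level, at the front panel's top), 1.0 = fully back at its stop (lower edge at 89 degrees, the top of the arc). May start up to 0.2 ajar. Stiff, stays where left; moving it takes 2 to 8 N at the pull, along the track.
- door_grip (a point): Grip point on the orange pull: a fin 110 mm long (store's y), 14 mm thick (along the track), standing 36 mm out of the slats, square to them. The point is mid-length, 207 mm from the track axis, 23 mm off the slats' face. Door shut: fin points out to the front and up at 45 degrees; it turns with the door, upright at 0.785. Site axes equal the store's at 0 and turn with the door about y.
- bay (a point): Centre of the top face of the green pad (76 x 60 mm along its x, y; 3 mm thick, fixed; top 53 mm above the bench) in the empty bay. Pad x = store's front to back; the die's 70 mm side goes along it. Three bays, centres at store x = -70, y = -84, 0, +84 mm; which is empty changes. Deck 50 mm above the bench; steel strips 4 mm thick, 22 mm high part the bays.
- die_center (a point): The loose die, standing on the bench: a yellow rectangular shoe 70 x 50 mm (its x and y), 18 mm thick, with an upright round steel shank of 28 mm diameter in its middle, 80 mm high over all; about 0.75 kg. The point is on its axis, 40 mm above its underside.
- stored1_center (a point): Blue-footed die of the same shape and size standing in another bay; point 40 mm above its underside. Leave alone.
- stored2_center (a point): The second blue-footed die, in the remaining bay; point 40 mm above its underside. Leave alone.
- hammer: Hammer lying on the bench left of the store, 260 mm long along its x (head at +x), 26 mm high, origin on the bench midway along. Leave alone.
- oil_center (a point): Red oil can standing on the bench right of the store, 60 mm diameter, 110 mm high; point half-way up. Leave alone.
Mind the look-alikes: they are no part of the job. What is meant by the part that bears die_center is not black or purple, and is the smaller of those in its own colour.

How it is judged:
By the outcome, as a careful person would: the job done as asked, in the order asked, and still so for the second after the job is handed in, with the robot touching nothing.
It also fails if it takes over 72 s, if anything falls off the work surface, if the arm or the gripper's body presses on something with over 40 N, if the wrist force passes 120 N, or if a joint passes its speed limit or range.

## Robot

A 6-joint arm with a two-finger parallel gripper is mounted at the origin on the work surface. World frame = base frame: x ahead of the robot, y to its left, z up, the work surface at z = 0. Lengths are in m, angles in rad, forces in N, time in s.
With the tool pointing down it reaches from about 0.325 to 0.775 m from the base axis. Payload 9.3 kg.
Tool frame: the origin (TCP) lies on the mounting face of the last link; the fingertips stand 173 mm ahead of it and the grasp point (between the pads) lies 155 mm ahead of it (r.grip_depth is the distance from the TCP to the grasp point, in m); z points along the fingers, y is the direction in which the jaws open and shut (so a half turn about z gives the same grasp; the last joint's range is limited). The gripper opens to 85 mm and grips with 20 to 120 N. Pads are 22 mm wide; open, the fingers measure 114 mm over their backs; the gripper's body (76 mm by 85 mm) begins 54 mm behind the grasp point. The pads swing forward as they close: fully open they stand 13 mm farther back than shut.
Start: joints at [0.965, 0.259, 0.021, 1.334, 0, 1.418], TCP at [0.241, 0.495, 0.405] pointing down, gripper open.
Joint ranges: [-3.04, 3.04], [-0.91, 1.82], [-1.04, 1.36], [-1.92, 1.95], [-1.52, 1.45], [-3.14, 3.14]. Speed limits (rad/s): [2.22, 2.22, 2.79, 3.14, 3.14, 3.14].

## Interface

Orientations are given as [roll, pitch, yaw] about the fixed x, y, z axes, in that order (R = Rz(yaw) Ry(pitch) Rx(roll)).
In Python, from cell import r gives the robot as it stands.
- The arm moves only by the tool servo_tool, never from a script. Its argument "increments" is a list of rows, each a list of 7 numbers: the shift along the tool's x, y, z in mm, then the turn, a rotation vector about the tool's x, y, z in degrees, then the finger opening in mm, from 0 to 85.4. A call has 1 to 10 rows; each row is the pose to reach, as a shift and turn from the pose commanded when the call began, along the tool's axes at that moment; what a row does not reach only later rows make up. A row lasts 1/10 s, in which the tool goes at most 50 mm and 8.59 degrees, less where a joint would pass 70% of its speed; a pose out of reach is approached as far as the arm can. A call with a gripper value outside its range is refused whole. The fingers move at their own pace and stop on an object; the grip force is fixed at half the most. Time passes only in rows, so rows that repeat a pose let the fingers close. It gives the time, the measured TCP pose, the force and the opening at its end, in the units of the state.
- r.get_obs(): the state, without advancing time (a new reading comes with each control period).
- r.camera(name): name is "side" or "top" or "wrist"; returns a dict with "image" (384x512x3 uint8, red, green, blue), "vfov" (degrees; the focal length in pixels is half the picture's height over the tangent of half this angle, whatever the lens; pixels are square), "cx", "cy" (the principal point, pixels), "R" (3x3) and "t" (3): a world point X has camera coordinates R X + t. Camera axes: x right, y down, z forward; pixel columns grow to the right and rows downward; lengths in m; the calibration is good to about 2 mm. A picture is of the moment at which its call begins. There is no depth.
- r.close_job(): hands the job in, once; it reports no verdict.
Trained networks look in a picture, given as the dict that the camera call returned (one of the last four; its "shot" number tells which), for a name from the list of things; names that differ only in an ending like _2 or _b are one class to them, and where a whole thing is asked for, a point or a joint stands for the part that bears it (a point fixed in the world has none). Each returns a list of dicts, best first, with "conf" (0 to 1); they miss things now and then, are a little off and sometimes report something else, mostly with a low value. They report only what shows in the picture. A call takes as long as a camera call. They do not tell look-alikes from the thing itself.
- r.spot_in(label, picture): "location" ([x, y, z] in m, in world coordinates, good to about 4 mm: the middle of the surface that is visible of it).
- r.regions_of(label, picture): "mask" (384x512 bool, what is visible of it).
- r.spot_point(label, picture): "location" ([x, y, z] in m, in world coordinates, good to about 4 mm: a listed point, or the origin of a listed thing).
The state is a dict: "time_s": time; "q": joint angles; "dq": joint speeds; "joint_efforts": joint torques, N m; "tool_pos": TCP position; "ee_rot": TCP orientation; "contact_force": force on the tool from outside, world axes, zero at the start; "wrist_torque": the same for the moment, N m; "opening": opening from 0.0 (shut) to 1.0 (fully open).
Only numpy, scipy, OpenCV 4.12 (cv2) and the standard library are available. Lean on these libraries where they do the work, as an engineer would, in place of code of your own. Each camera call takes 0.05 s, during which the arm holds its last target. There are 200 camera calls.

## Working session

There is one attempt and no reset: what is moved stays moved. The work goes in short steps, Python scripts to look and compute and a tool call to move; the robot and the scene stay as the last step left them, time stands still between calls to the robot, and variables do not carry over. Pictures are saved under pics/ and viewed, about 8 in all and at most 12, crops included, and the job is handed in when it is done.

Besides the shell and the picture viewer there is one more tool, called after "Emit:" by a JSON object that holds its "fn" and its "kwargs", one argument or row to a line. servo_tool: Moves the arm, as the interface text tells. Its arguments: {"type":"object","properties":{"increments":{"type":"array"}},"required":["increments"]}

```bash
ls; mkdir -p pics
cat > h.py <<'E'
import numpy as np, cv2
from cell import r
def save(im,n): cv2.imwrite(f'pics/{n}.png',im[:,:,::-1])
def proj(c,X):
    f=192/np.tan(np.radians(c['vfov'])/2); p=np.array(c['R'])@np.array(X)+np.array(c['t'])
    return np.array([c['cx']+f*p[0]/p[2], c['cy']+f*p[1]/p[2]])
E
python3 - <<'E'
from h import *
ims=[]
for n in ['top','side']:
    c=r.camera(n); ims.append(c['image'])
    print(n,np.round(c['R'],3).tolist(),np.round(c['t'],3),c['vfov'],c['cx'],c['cy'])
    for l in ['store','track','door_grip','bay','die_center','stored1_center','stored2_center','hammer','oil_center']:
        for d in r.spot_point(l,c)[:4]:
            print(l,np.round(d['location'],3),round(d['conf'],2),np.round(proj(c,d['location'])))
    for l in ['die_center']:
        for d in r.regions_of(l,c): 
            m=d['mask'];ys,xs=np.nonzero(m);print('reg',l,round(d['conf'],2),m.sum(),xs.mean().round(),ys.mean().round(),c['image'][m].mean(0).round())
save(cv2.resize(np.vstack(ims),(448*0+400*1,600)) if 0 else ims[0],'top1');save(ims[1],'side1')
E
```

```text
pics
top [[-0.025, -1.0, 0.011], [-0.991, 0.023, -0.134], [0.133, -0.014, -0.991]] [0.008 0.489 1.14 ] 55.10642234212013 247.1303226825777 187.42875591273648
store [ 0.598 -0.112  0.002] 0.8 [279. 155.]
track [ 0.599 -0.111  0.043] 0.77 [280. 152.]
door_grip [ 0.461 -0.128  0.192] 0.87 [293. 189.]
die_center [0.331 0.252 0.04 ] 0.82 [166. 240.]
die_center [0.298 0.421 0.056] 0.71 [109. 252.]
die_center [0.441 0.361 0.053] 0.66 [130. 205.]
die_center [0.462 0.243 0.041] 0.55 [169. 197.]
stored1_center [ 0.461 -0.129  0.19 ] 0.23 [293. 189.]
stored2_center [ 0.438 -0.362  0.055] 0.31 [362. 200.]
hammer [0.68  0.355 0.002] 0.74 [138. 134.]
oil_center [ 0.437 -0.359  0.053] 0.98 [361. 200.]
oil_center [ 0.598 -0.114 -0.002] 0.69 [279. 155.]
reg die_center 0.95 649 134.0 206.0 [200. 182. 109.]
reg die_center 0.83 804 113.0 252.0 [131.  77. 166.]
reg die_center 0.57 324 171.0 199.0 [206. 181. 111.]
side [[0.962, 0.273, -0.006], [0.259, -0.917, -0.302], [-0.089, 0.289, -0.953]] [-0.467 -0.082  1.416] 51.060967799406725 252.28854432463413 191.01663761488606
store [ 0.599 -0.112 -0.002] 0.6 [276. 244.]
track [ 0.597 -0.112  0.05 ] 0.86 [276. 241.]
door_grip [ 0.458 -0.129  0.195] 0.73 [230. 224.]
bay [0.458 0.242 0.04 ] 0.37 [264. 135.]
die_center [0.44  0.363 0.054] 0.85 [268. 102.]
die_center [0.296 0.425 0.058] 0.83 [234.  77.]
die_center [0.458 0.244 0.043] 0.71 [264. 134.]
die_center [0.334 0.253 0.041] 0.55 [231. 123.]
hammer [ 0.677  0.358 -0.   ] 0.72 [330. 126.]
oil_center [ 0.438 -0.36   0.053] 0.91 [205. 305.]
reg die_center 0.78 486 268.0 108.0 [199. 170.  84.]
reg die_center 0.65 343 265.0 138.0 [192. 158.  87.]
reg die_center 0.65 235 230.0 127.0 [66. 53. 46.]
```

Run:
```python
import cv2
a=cv2.imread('pics/top1.png');b=cv2.imread('pics/side1.png')
cv2.imwrite('pics/c1.png',cv2.resize(a[110:310,80:400],(800,500),interpolation=cv2.INTER_CUBIC))
cv2.imwrite('pics/c2.png',cv2.resize(b[60:330,180:400],(489,600),interpolation=cv2.INTER_CUBIC))
```

```text
(no output)
```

View pics/c1.png

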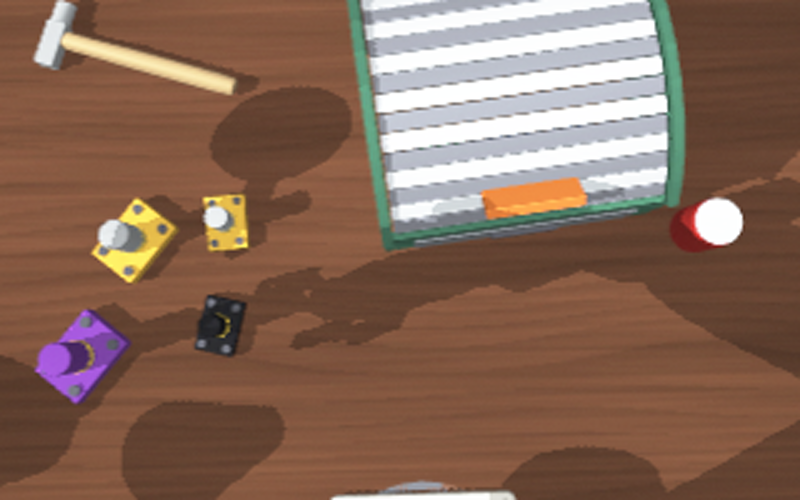

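View pics/c2.png

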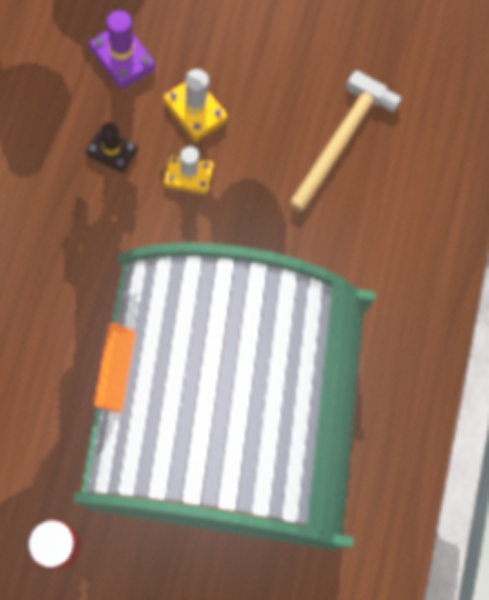

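Lookalikes in the top picture: the large yellow die (134,206), the small yellow die (171,199), a black one (166,240) and a purple one (113,252). I choose the small yellow die at (171,199), world about (0.460, 0.243). The crop confirms that it is the smaller of the two yellow ones. Next I measure the store's yaw and the die's yaw.

```bash
cat >> h.py <<'E'
def back(c,uv,z):
    f=192/np.tan(np.radians(c['vfov'])/2); R=np.array(c['R']);t=np.array(c['t'])
    d=R.T@np.array([(uv[0]-c['cx'])/f,(uv[1]-c['cy'])/f,1]); o=-R.T@t
    return o+d*(z-o[2])/d[2]
def rect(c,m,z):
    cn,_=cv2.findContours(m.astype(np.uint8),cv2.RETR_EXTERNAL,cv2.CHAIN_APPROX_NONE)
    k=max(cn,key=cv2.contourArea)[:,0,:]
    P=np.array([back(c,p,z)[:2]*1000 for p in k],np.float32)
    return cv2.minAreaRect(P)
E
python3 - <<'E'
from h import *
for n in ['top','side']:
    c=r.camera(n); hsv=cv2.cvtColor(c['image'],cv2.COLOR_RGB2HSV)
    o=cv2.inRange(hsv,(8,200,180),(16,255,255)); print(n,'orange',rect(c,o,.195),o.astype(bool).sum())
    y=cv2.inRange(hsv,(20,110,120),(32,255,255)); u,v=proj(c,[.46,.243,.018]).astype(int)
    b=np.zeros_like(y); b[v-25:v+25,u-22:u+22]=y[v-25:v+25,u-22:u+22]; print('die',rect(c,b,.018),b.astype(bool).sum())
    g=cv2.inRange(hsv,(60,60,30),(85,255,200)); 
    ys,xs=np.nonzero(g);print('green',rect(c,g,.2))
print(r.get_obs(),r.grip_depth)
E
```

```text
Traceback (most recent call last):
  File "h.py", line 13, in rect
    k=max(cn,key=cv2.contourArea)[:,0,:]
      ~~~^^^^^^^^^^^^^^^^^^^^^^^^
ValueError: max() iterable argument is empty
```

Run:
```python
from h import *
for n in ['top','side']:
    c=r.camera(n); hsv=cv2.cvtColor(c['image'],cv2.COLOR_RGB2HSV)
    u,v=proj(c,[.46,-.129,.195]).astype(int); print(hsv[v,u],c['image'][v,u])
    o=cv2.inRange(hsv,(5,170,180),(17,255,255)); o[:v-25]=0;o[v+40:]=0;o[:,:u-40]=0;o[:,u+40:]=0
    print(n,'orange',o.astype(bool).sum())
    if o.any(): print(rect(c,o,.195))
    y=cv2.inRange(hsv,(19,90,110),(32,255,255)); u,v=proj(c,[.46,.243,.018]).astype(int)
    b=np.zeros_like(y); b[v-25:v+25,u-20:u+20]=y[v-25:v+25,u-20:u+20]; print('die',b.astype(bool).sum())
    if b.any(): print(rect(c,b,.018))
    g=cv2.inRange(hsv,(60,60,30),(85,255,200)); print('green',rect(c,g,.2))
print(r.get_obs(),r.grip_depth)
```

```text
[ 13 183 242] [242 143  68]
top orange 409
((459.9519958496094, -127.55504608154297), (30.4410457611084, 109.68820190429688), 6.862423896789551)
die 248
((460.0632629394531, 243.55081176757812), (71.01343536376953, 52.74408721923828), 6.005025863647461)
green ((595.653564453125, -117.45124816894531), (339.7561950683594, 356.39971923828125), 7.053964614868164)
[ 13 183 248] [248 147  70]
side orange 396
((459.0795593261719, -128.3458251953125), (31.80904197692871, 107.24065399169922), 6.734564781188965)
die 369
((461.39300537109375, 239.86856079101562), (72.50386810302734, 55.4873161315918), 4.491234302520752)
green ((611.498291015625, -107.117431640625), (336.6534423828125, 362.7248229980469), 6.208173751831055)
{'time_s': 1.25, 'q': array([ 9.65418049e-01,  2.58567080e-01,  2.14895094e-02,  1.33370597e+00,
       -1.37467255e-06,  1.41816023e+00]), 'dq': array([-1.07549369e-03, -3.41174722e-04, -8.58201550e-04,  1.14705746e-03,
        4.05077924e-04,  7.73599967e-05]), 'joint_efforts': array([-1.22986617e-03, -5.55398977e+01,  3.44726872e+01,  1.76007656e-03,
       -7.40472456e-05, -1.92165498e-05]), 'tool_pos': array([0.24060135, 0.49456412, 0.40469248]), 'ee_rot': array([3.14158022e+00, 3.30306574e-06, 2.68885047e+00]), 'contact_force': array([-0.54522565,  0.08563755,  0.75726003]), 'wrist_torque': array([ 0.03162351,  0.03459695, -0.02634126]), 'opening': 1.000195273417028} 0.1547
```

```bash
cat >> h.py <<'E'
from scipy.spatial.transform import Rotation as Ro
YAW=np.radians(6.9); SX=np.array([np.cos(YAW),np.sin(YAW),0]); SY=np.array([-np.sin(YAW),np.cos(YAW),0]); Z=np.array([0,0,1.])
TR=np.array([.598,-.112,.045])
def fin(phi,rad):   # tool pose gripping fin at angle phi (deg), grasp point at radius rad (m)
    a=np.radians(phi); rho=-np.cos(a)*SX+np.sin(a)*Z; y=np.sin(a)*SX+np.cos(a)*Z; z=-rho
    return TR+rho*(rad+r.grip_depth), np.column_stack([np.cross(y,z),y,z])
def down(p,yang):   # grasp point p, tool y horizontal at angle yang deg
    a=np.radians(yang); y=np.array([np.cos(a),np.sin(a),0]); z=-Z
    return np.array(p)+Z*r.grip_depth, np.column_stack([np.cross(y,z),y,z])
def cur():
    o=r.get_obs(); return np.array(o['tool_pos']), Ro.from_euler('xyz',o['ee_rot']).as_matrix()
def inc(T,frm=None):
    p0,R0=frm or cur()
    return np.r_[R0.T@(T[0]-p0)*1000, np.degrees(Ro.from_matrix(R0.T@T[1]).as_rotvec())].round(1).tolist()
E
python3 - <<'E'
from h import *
A=down([.42,.12,.30],64); print(inc(A)); print(inc(fin(46.5,.260),A)); print(inc(fin(46.5,.260)))
E
```

```text
[-325.2, -258.4, -50.0, 0.0, 0.0, 0.1]
[-22.0, -285.5, 108.9, -39.8, -21.6, 54.2]
[-346.9, -543.9, 58.9, -39.8, -21.7, 54.3]
```

Emit:
{"fn": "servo_tool", "kwargs": {
  "increments": [
    [-325, -258, -50, 0, 0, 0, 40],
    [-325, -258, -50, 0, 0, 0, 40],
    [-325, -258, -50, 0, 0, 0, 40],
    [-325, -258, -50, 0, 0, 0, 40],
    [-325, -258, -50, 0, 0, 0, 40],
    [-325, -258, -50, 0, 0, 0, 40],
    [-325, -258, -50, 0, 0, 0, 40],
    [-325, -258, -50, 0, 0, 0, 40],
    [-325, -258, -50, 0, 0, 0, 40],
    [-347, -544, 0, -40, -22, 54, 40]
  ]
}}

```text
time_s: 2.25
tool_pos: [0.4052, 0.0739, 0.4458]
ee_rot: [3.053, 0.042, 2.572]
contact_force: [0.8, -0.9, 0.7]
opening: 0.465
```

Run:
```python
from h import *
print(cur()[0]); print(inc(fin(46.5,.260)))
```

```text
[0.40521111 0.07388855 0.44577432]
[-38.2, -242.3, 80.6, -34.8, -19.0, 47.7]
```

Emit:
{"fn": "servo_tool", "kwargs": {
  "increments": [
    [-38, -242, 81, -35, -19, 48, 40],
    [-38, -242, 81, -35, -19, 48, 40],
    [-38, -242, 81, -35, -19, 48, 40],
    [-38, -242, 81, -35, -19, 48, 40],
    [-38, -242, 81, -35, -19, 48, 40],
    [-38, -242, 81, -35, -19, 48, 40],
    [-38, -242, 81, -35, -19, 48, 40],
    [-38, -242, 81, -35, -19, 48, 40],
    [-38, -242, 81, -35, -19, 48, 40],
    [-38, -242, 81, -35, -19, 48, 40]
  ]
}}

```text
time_s: 3.25
tool_pos: [0.3112, -0.1452, 0.3461]
ee_rot: [2.382, -0.002, 1.689]
contact_force: [-0.7, 0.2, 0.0]
opening: 0.469
```

Run:
```python
from h import *
print(cur()[0],r.get_obs()['q'].round(2)); print(inc(fin(46.5,.260)))
c=r.camera('wrist'); d=r.spot_point('door_grip',c); print([(np.round(k['location'],3),k['conf']) for k in d][:2])
t=r.camera('top'); d=r.spot_point('door_grip',t); print([(np.round(k['location'],3),k['conf']) for k in d][:2])
G=fin(46.5,.207); print('expected grip',(G[0]+G[1][:,2]*r.grip_depth).round(3))
save(c['image'],'w1')
```

```text
[ 0.31116739 -0.14518311  0.34610033] [-0.9  -0.25 -0.76  0.6   0.63  0.7 ]
[-1.5, 2.2, 2.5, 0.0, 0.0, -0.2]
[(array([ 0.456, -0.129,  0.192]), 0.57)]
[]
expected grip [ 0.457 -0.129  0.195]
```

View pics/w1.png

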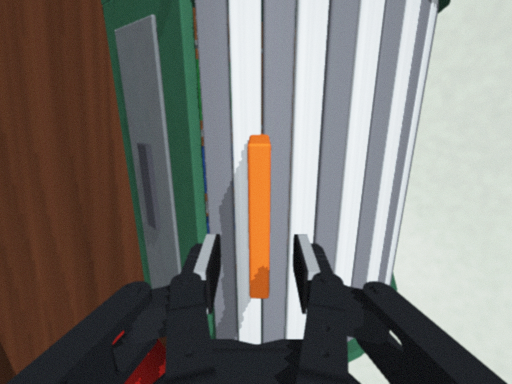

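The fin runs along column 259 (rows 135–298), centred between the pads (215 and 298) and square to them. I go in and grip.

Emit:
{"fn": "servo_tool", "kwargs": {
  "increments": [
    [-1, 1, 25, 0, 0, 0, 40],
    [-1, 1, 45, 0, 0, 0, 40],
    [-1, 1, 53, 0, 0, 0, 40],
    [-1, 1, 53, 0, 0, 0, 40],
    [-1, 1, 53, 0, 0, 0, 5],
    [-1, 1, 53, 0, 0, 0, 5],
    [-1, 1, 53, 0, 0, 0, 5],
    [-1, 1, 53, 0, 0, 0, 5],
    [-1, 1, 53, 0, 0, 0, 5],
    [-1, 1, 53, 0, 0, 0, 5]
  ]
}}

```text
time_s: 4.45
tool_pos: [0.3483, -0.1418, 0.3087]
ee_rot: [2.38, -0.002, 1.687]
contact_force: [-7.3, 2.7, 6.6]
opening: 0.153
```

Run:
```python
from h import *
p,R=cur(); print(p,inc(fin(46.5,.208)))
rel=(p-TR); print('radius',np.hypot(rel@SX,rel[2]),'phi',np.degrees(np.arctan2(rel[2],-rel@SX)),'tool phi',np.degrees(np.arctan2(-R[2,2],R[:,2]@SX)),'lat',rel@SY)
# arc rows: rotate about track axis
def arc(d):
    Q=Ro.from_rotvec(SY*np.radians(d)).as_matrix(); return TR+Q@rel, Q@R
for d in range(6,61,6): print(d,inc(arc(d),(p,R)))
print(inc(arc(58),(p,R)))
```

```text
[ 0.34830429 -0.14183383  0.30873636] [-0.4, 0.9, 1.7, 0.1, 0.1, -0.2]
radius 0.3644101109710968 phi 46.36371913153137 tool phi 46.372410180642994 lat 0.00037990060801736174
6 [0.2, 38.1, 2.0, 6.0, -0.0, -0.0]
12 [0.3, 75.8, 8.0, 12.0, -0.1, -0.0]
18 [0.5, 112.6, 17.8, 18.0, -0.1, -0.0]
24 [0.7, 148.2, 31.5, 24.0, -0.1, -0.0]
30 [0.8, 182.2, 48.8, 30.0, -0.1, -0.0]
36 [1.0, 214.2, 69.6, 36.0, -0.2, -0.0]
42 [1.2, 243.8, 93.6, 42.0, -0.2, -0.0]
48 [1.3, 270.8, 120.5, 48.0, -0.2, -0.0]
54 [1.4, 294.8, 150.2, 54.0, -0.2, -0.1]
60 [1.6, 315.6, 182.2, 60.0, -0.3, -0.1]
[1.5, 309.1, 171.3, 58.0, -0.3, -0.1]
```

Emit:
{"fn": "servo_tool", "kwargs": {
  "increments": [
    [0, 19, 0.5, 3, 0, 0, 5],
    [0, 38, 2, 6, 0, 0, 5],
    [0, 57, 4.5, 9, 0, 0, 5],
    [0, 76, 8, 12, 0, 0, 5],
    [0, 94, 12.4, 15, 0, 0, 5],
    [0, 113, 18, 18, 0, 0, 5],
    [1, 131, 24, 21, 0, 0, 5],
    [1, 148, 31.5, 24, 0, 0, 5],
    [1, 166, 40, 27, 0, 0, 5],
    [1, 182, 49, 30, 0, 0, 5]
  ]
}}

```text
time_s: 5.45
tool_pos: [0.5132, -0.1219, 0.4]
ee_rot: [2.905, -0.001, 1.687]
contact_force: [-5.8, -0.6, 10.7]
opening: 0.154
```

```bash
cat >> h.py <<'E'
def arcinfo():
    p,R=cur(); rel=p-TR
    print('radius',np.hypot(rel@SX,rel[2]),'phi',np.degrees(np.arctan2(rel[2],-rel@SX)),'tool phi',np.degrees(np.arctan2(-R[2,2],R[:,2]@SX)),'lat',rel@SY)
E
python3 - <<'E'
from h import *
arcinfo(); print(r.get_obs()['q'].round(2)); f=(fin(76.4,.3644-.1547))
for a in np.arange(78.4,103,4): print(a,inc(fin(a,.3644-.1547),f), inc(fin(a,.3644-.1547)))
E
```

```text
radius 0.36507336091113224 phi 76.4832061589642 tool phi 76.46071619122952 lat 0.0003813431158424474
[-0.42  0.14 -0.15  1.07  0.12  1.05]
78.4 [0.0, 12.7, 0.2, 2.0, 0.0, 0.0] [-0.3, 12.2, 0.9, 1.9, -0.0, -0.2]
82.4 [0.0, 38.1, 2.0, 6.0, -0.0, 0.0] [-0.2, 37.6, 2.6, 5.9, -0.0, -0.2]
86.4 [0.0, 63.3, 5.5, 10.0, -0.0, 0.0] [-0.1, 62.8, 6.1, 9.9, -0.0, -0.2]
90.4 [0.0, 88.2, 10.8, 14.0, -0.0, 0.0] [-0.0, 87.6, 11.4, 13.9, -0.0, -0.2]
94.4 [0.0, 112.6, 17.8, 18.0, 0.0, -0.0] [0.1, 112.1, 18.4, 17.9, -0.0, -0.2]
98.4 [0.0, 136.5, 26.5, 22.0, 0.0, 0.0] [0.2, 136.0, 27.1, 21.9, -0.0, -0.2]
102.4 [0.0, 159.7, 36.9, 26.0, -0.0, 0.0] [0.3, 159.3, 37.4, 25.9, -0.1, -0.2]
```

Emit:
{"fn": "servo_tool", "kwargs": {
  "increments": [
    [0, 19, 0.5, 3, 0, 0, 5],
    [0, 38, 2, 6, 0, 0, 5],
    [0, 57, 4.5, 9, 0, 0, 5],
    [0, 76, 8, 12, 0, 0, 5],
    [0, 94, 12.4, 15, 0, 0, 5],
    [0, 113, 18, 18, 0, 0, 5],
    [0, 131, 24, 21, 0, 0, 5],
    [0, 148, 31.5, 24, 0, 0, 5],
    [0, 160, 37, 26, 0, 0, 5],
    [0, 160, 37, 26, 0, 0, 5]
  ]
}}

```text
time_s: 6.45
tool_pos: [0.6768, -0.1023, 0.4018]
ee_rot: [-2.926, -0.002, 1.688]
contact_force: [0.2, 3.9, 16.9]
opening: 0.157
```

Run:
```python
from h import *
arcinfo(); print(r.get_obs()['q'].round(2),r.get_obs()['contact_force'])
```

```text
radius 0.3654831580897886 phi 102.55024214082094 tool phi 102.35210083731396 lat 0.0001393788421241301
[-0.26  0.59  0.54  1.72 -0.08  1.2 ] [ 0.16227226  3.93703658 16.85621732]
```

Emit:
{"fn": "servo_tool", "kwargs": {
  "increments": [
    [0, 5, 1, 0.8, 0, 0, 5],
    [0, 8, 1, 1.2, 0, 0, 5],
    [0, 8, 1, 1.2, 0, 0, 5]
  ]
}}

```text
time_s: 6.75
tool_pos: [0.6809, -0.1019, 0.4007]
ee_rot: [-2.9, -0.002, 1.687]
contact_force: [-23.8, 1.9, 24.3]
opening: 0.148
```

Run:
```python
from h import *
arcinfo(); print(r.get_obs()['contact_force'])
```

```text
radius 0.3653750933789455 phi 103.21592357949758 tool phi 103.83069369502748 lat 6.051682039920261e-05
[-23.82472816   1.90657994  24.31948154]
```

Emit:
{"fn": "servo_tool", "kwargs": {
  "increments": [
    [0, -4, 0, -1, 0, 0, 40],
    [0, -4, 0, -1, 0, 0, 40],
    [0, -4, 0, -1, 0, 0, 40],
    [0, -4, -30, -1, 0, 0, 40],
    [0, -4, -65, -1, 0, 0, 40],
    [0, -100, -80, -13, 0, 0, 40],
    [0, -100, -80, -13, 0, 0, 40],
    [0, -200, -80, -13, 0, 0, 40],
    [0, -200, -80, -13, 0, 0, 40],
    [0, -200, -80, -13, 0, 0, 40]
  ]
}}

```text
time_s: 7.75
tool_pos: [0.5051, -0.1224, 0.5248]
ee_rot: [-3.133, -0.001, 1.686]
contact_force: [0.3, -0.3, 1.4]
opening: 0.467
```

Run:
```python
from h import *
arcinfo(); print(cur()[0])
for n in ['top','side','wrist']:
    c=r.camera(n); 
    for l in ['door_grip','bay','stored1_center','stored2_center']:
        for d in r.spot_point(l,c)[:3]:
            L=np.array(d['location']);e=L-TR
            print(n,l,L.round(3),round(d['conf'],2),'store',np.round([e@SX,e@SY,e[2]+.045],3),proj(c,L).round())
    save(c['image'],n+'2')
a=cv2.imread('pics/wrist2.png');b=cv2.imread('pics/top2.png')
cv2.imwrite('pics/c3.png',np.hstack([cv2.resize(a,(400,300)),cv2.resize(b[110:230,200:360],(400,300))]))
```

```text
radius 0.48883670401370627 phi 78.98126407034968 tool phi 90.48365050058722 lat 0.0008051682065085028
[ 0.50514861 -0.12242521  0.52482487]
top door_grip [ 0.644 -0.103  0.245] 0.94 store [0.047 0.004 0.245] [283. 118.]
top door_grip [ 0.596 -0.11   0.044] 0.6 store [-0.002  0.002  0.044] [280. 153.]
top bay [ 0.516 -0.039  0.054] 0.61 store [-0.072  0.082  0.054] [258. 177.]
top bay [ 0.436 -0.357  0.055] 0.32 store [-0.19  -0.224  0.055] [361. 200.]
side door_grip [ 0.644 -0.107  0.25 ] 0.97 store [ 0.046 -0.001  0.25 ] [297. 231.]
side door_grip [ 0.596 -0.111  0.049] 0.33 store [-0.002  0.001  0.049] [276. 241.]
side bay [ 0.517 -0.041  0.056] 0.7 store [-0.072  0.08   0.056] [258. 213.]
side stored1_center [ 0.53  -0.122  0.092] 0.6 store [-0.069 -0.001  0.092] [255. 236.]
wrist door_grip [ 0.642 -0.106  0.247] 0.62 store [0.044 0.001 0.247] [411. 189.]
wrist bay [ 0.513 -0.034  0.053] 0.89 store [-0.075  0.088  0.053] [270.  87.]
wrist stored1_center [ 0.531 -0.123  0.087] 0.7 store [-0.068 -0.003  0.087] [275. 155.]
wrist stored2_center [ 0.54  -0.203  0.091] 0.68 store [-0.069 -0.083  0.091] [273. 209.]
```

View pics/c3.png

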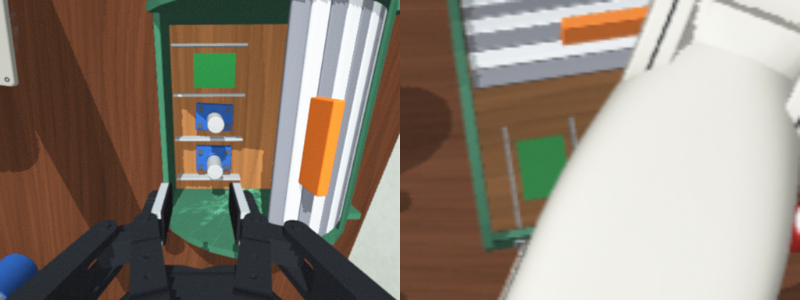

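The empty bay is the left one (pad at about (270,87) in the wrist image), the two blue dies are in the other bays, and the door is fully back. I measure the pad more finely and plan the pick.

Run:
```python
from h import *
c=r.camera('wrist'); hsv=cv2.cvtColor(c['image'],cv2.COLOR_RGB2HSV)
u,v=proj(c,[.516,-.04,.053]).astype(int); print(u,v,hsv[v,u])
g=cv2.inRange(hsv,(50,180,100),(66,255,255)); k=np.zeros_like(g);k[v-40:v+40,u-50:u+50]=g[v-40:v+40,u-50:u+50]
print('pad',rect(c,k,.053))
p,R=cur(); print('cam in tool',R.T@(-np.array(c['R']).T@np.array(c['t'])-p))
print('nominal',(TR+SX*-.07+SY*.084)[:2])
T=down([.46,.243,.20],96.5); print(inc(T))
```

```text
271 92 [ 67 175 149]Traceback (most recent call last):
  File "<stdin>", line 5, in <module>
  File "h.py", line 13, in rect
    k=max(cn,key=cv2.contourArea)[:,0,:]
      ~~~^^^^^^^^^^^^^^^^^^^^^^^^
ValueError: max() iterable argument is empty
```

Run:
```python
from h import *
c=r.camera('wrist'); hsv=cv2.cvtColor(c['image'],cv2.COLOR_RGB2HSV)
u,v=271,92
g=cv2.inRange(hsv,(55,140,90),(75,255,255)); k=np.zeros_like(g);k[v-40:v+40,u-50:u+50]=g[v-40:v+40,u-50:u+50]
print('pad',rect(c,k,.053))
p,R=cur(); print('cam in tool',R.T@(-np.array(c['R']).T@np.array(c['t'])-p))
print('nominal',(TR+SX*-.07+SY*.084)[:2])
T=down([.46,.243,.20],96.5); print(inc(T))
```

```text
pad ((520.353271484375, -37.255027770996094), (73.13408660888672, 56.97952651977539), 6.705166816711426)
cam in tool [0.08262127 0.00051355 0.03146664]
nominal [ 0.51841549 -0.03701796]
[368.4, -4.5, 168.4, -0.4, -0.6, -89.8]
```

Emit:
{"fn": "servo_tool", "kwargs": {
  "increments": [
    [368, -4, 0, 0, 0, -90, 60],
    [368, -4, 0, 0, 0, -90, 60],
    [368, -4, 0, 0, 0, -90, 60],
    [368, -4, 0, 0, 0, -90, 60],
    [368, -4, 0, 0, 0, -90, 60],
    [368, -4, 50, 0, 0, -90, 60],
    [368, -4, 120, 0, 0, -90, 60],
    [368, -4, 168, 0, 0, -90, 60],
    [368, -4, 168, 0, 0, -90, 60],
    [368, -4, 168, 0, 0, -90, 60]
  ]
}}

```text
time_s: 9.6
tool_pos: [0.459, 0.2439, 0.3509]
ee_rot: [3.141, -0.017, -3.088]
contact_force: [-0.6, -0.5, 0.4]
opening: 0.703
```

Emit:
{"fn": "servo_tool", "kwargs": {
  "increments": [
    [0, 0, 0, 0, 0, 0, 60],
    [0, 0, 0, 0, 0, 0, 60]
  ]
}}

```text
time_s: 9.8
tool_pos: [0.4608, 0.2427, 0.3559]
ee_rot: [3.139, -0.01, -3.1]
contact_force: [-0.1, 0.8, -0.0]
opening: 0.7
```

Run:
```python
from h import *
print(inc(down([.46,.243,.20],96.5)))
c=r.camera('wrist'); hsv=cv2.cvtColor(c['image'],cv2.COLOR_RGB2HSV); print(cur()[0])
for d in r.spot_point('die_center',c): print(np.round(d['location'],4),round(d['conf'],2),proj(c,d['location']).round())
y=cv2.inRange(hsv,(19,90,90),(32,255,255)); n,lab,st,ce=cv2.connectedComponentsWithStats(y)
for i in range(1,n):
    if st[i,4]>500: print(st[i],rect(c,lab==i,.018))
save(c['image'],'w3')
```

```text
[0.7, 0.4, 1.2, 0.1, -0.6, -4.1]
[0.46100662 0.24246237 0.35654688]
[0.4393 0.3605 0.0514] 0.97 [378. 165.]
[0.46   0.2451 0.0398] 0.96 [258. 178.]
[0.3309 0.2513 0.0369] 0.95 [272.  39.]
[6.765e-01 3.578e-01 4.000e-04] 0.46 [332. 322.]
[ 313  107  105  100 3754] ((438.9383544921875, 358.4140625), (71.48164367675781, 91.64013671875), 51.52383804321289)
[ 232  139   49   65 1756] ((459.70587158203125, 243.45521545410156), (72.50663757324219, 50.61961364746094), 4.733349323272705)
```

View pics/w3.png

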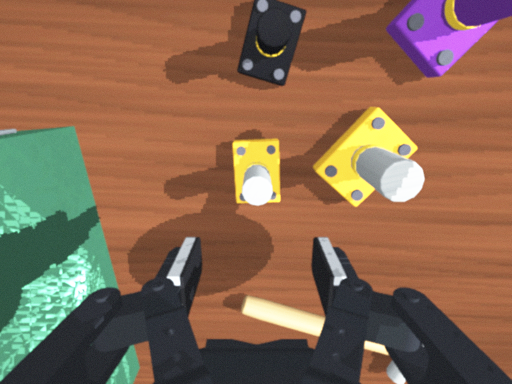

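The small die is at wrist (258,178) with its shoe measuring 72×51 mm, which confirms the choice. The yaw is 4.7°. I descend and grip.

Emit:
{"fn": "servo_tool", "kwargs": {
  "increments": [
    [1, 1, 40, 0, -0.5, -2.3, 60],
    [1, 1, 85, 0, -0.5, -2.3, 60],
    [1, 1, 120, 0, -0.5, -2.3, 60],
    [1, 1, 144, 0, -0.5, -2.3, 60],
    [1, 1, 144, 0, -0.5, -2.3, 60],
    [1, 1, 144, 0, -0.5, -2.3, 60]
  ]
}}

```text
time_s: 10.5
tool_pos: [0.4587, 0.2437, 0.2125]
ee_rot: [3.139, -0.001, -3.058]
contact_force: [0.2, -0.2, 1.1]
opening: 0.703
```

Run:
```python
from h import *
print(inc(down([.46,.2435,.058],94.7)),cur()[0])
```

```text
[-1.3, -0.3, -0.2, 0.2, -0.0, 0.1] [0.4587188  0.24369594 0.21251337]
```

Emit:
{"fn": "servo_tool", "kwargs": {
  "increments": [
    [-1.3, 0, 0, 0, 0, 0, 60],
    [-1.3, 0, 0, 0, 0, 0, 15],
    [-1.3, 0, 0, 0, 0, 0, 15],
    [-1.3, 0, 0, 0, 0, 0, 15],
    [-1.3, 0, 0, 0, 0, 0, 15],
    [-1.3, 0, 0, 0, 0, 0, 15],
    [-1.3, 0, 0, 0, 0, 0, 15],
    [-1, 0, -10, 0, 0, 0, 15],
    [-1, 0, -30, 0, 0, 0, 15]
  ]
}}

```text
time_s: 11.4
tool_pos: [0.458, 0.2436, 0.2401]
ee_rot: [3.14, -0.007, -3.056]
contact_force: [-0.4, 0.2, -7.3]
opening: 0.314
```

Emit:
{"fn": "servo_tool", "kwargs": {
  "increments": [
    [0, 0, -30, 0, 0, 0, 15],
    [0, 0, -65, 0, 0, 0, 15],
    [0, 0, -100, 0, 0, 0, 15],
    [0, 0, -140, 0, 0, 0, 15],
    [0, 0, -180, 0, 0, 0, 15],
    [0, 0, -210, 0, 0, 0, 15],
    [0, 0, -230, 0, 0, 0, 15],
    [0, 0, -230, 0, 0, 0, 15],
    [0, 0, -230, 0, 0, 0, 15]
  ]
}}

```text
time_s: 12.3
tool_pos: [0.4593, 0.2434, 0.4702]
ee_rot: [3.139, -0.004, -3.056]
contact_force: [0.4, -0.5, -8.7]
opening: 0.312
```

Run:
```python
from h import *
print(cur()[0])
# die yaw assumed 4.7 at tool y 94.7 -> place with tool y = 96.9
print(inc(down([.5195,-.037,.318],96.9)))
c=r.camera('wrist'); save(c['image'],'w4'); cv2.imwrite('pics/w4c.png',cv2.imread('pics/w4.png')[150:384,120:400])
hsv=cv2.cvtColor(c['image'],cv2.COLOR_RGB2HSV)
y=cv2.inRange(hsv,(19,90,90),(32,255,255)); n,lab,st,ce=cv2.connectedComponentsWithStats(y)
z=cur()[0][2]-.1547-.058+.018
for i in range(1,n):
    if st[i,4]>500: print(st[i],rect(c,lab==i,z))
print(r.get_obs()['contact_force'])
```

```text
[0.45927442 0.24336987 0.47017518]
[-35.9, -284.5, -3.3, 0.1, -0.2, -2.0]
[ 299  107   76   74 2038] ((401.3025817871094, 284.0879821777344), (27.289560317993164, 35.758724212646484), 51.15910339355469)
[ 214  171   85   74 4273] ((445.16986083984375, 242.2091064453125), (48.241600036621094, 50.122074127197266), 4.744538307189941)
[ 0.18484262  0.29347337 -7.96377059]
```

View pics/w4c.png

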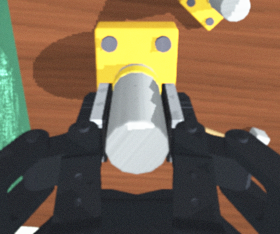

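Emit:
{"fn": "servo_tool", "kwargs": {
  "increments": [
    [-8, -40, -10, 0, 0, -0.5, 15],
    [-14, -80, -15, 0, 0, -1, 15],
    [-20, -125, -15, 0, 0, -2, 15],
    [-26, -170, -15, 0, 0, -2, 15],
    [-30, -210, -12, 0, -0.2, -2, 15],
    [-33, -250, -8, 0, -0.2, -2, 15],
    [-36, -275, -3, 0, -0.2, -2, 15],
    [-36, -284, 10, 0, -0.2, -2, 15],
    [-36, -284, 20, 0, -0.2, -2, 15],
    [-36, -284, 20, 0, -0.2, -2, 15]
  ]
}}

```text
time_s: 13.35
tool_pos: [0.5194, -0.0363, 0.4477]
ee_rot: [3.137, -0.003, -3.021]
contact_force: [-0.0, 0.1, -8.6]
opening: 0.318
```

Emit:
{"fn": "servo_tool", "kwargs": {
  "increments": [
    [0, 0, 45, 0, 0, 0, 15],
    [0, 0, 90, 0, 0, 0, 15],
    [0, 0, 120, 0, 0, 0, 15],
    [0, 0, 130, 0, 0, 0, 15],
    [0, 0, 130, 0, 0, 0, 15],
    [0, 0, 130, 0, 0, 0, 15]
  ]
}}

```text
time_s: 13.95
tool_pos: [0.5204, -0.0358, 0.322]
ee_rot: [3.14, 0.003, -3.02]
contact_force: [0.4, 0.6, -7.7]
opening: 0.31
```

Run:
```python
from h import *
print(cur()[0], r.get_obs()['contact_force'])
print(inc(down([.5195,-.037,.111],96.9)))
c=r.camera('wrist'); save(c['image'],'w5'); cv2.imwrite('pics/w5c.png',cv2.resize(c['image'][80:330,120:420,::-1],(720,600),interpolation=cv2.INTER_CUBIC))
hsv=cv2.cvtColor(c['image'],cv2.COLOR_RGB2HSV)
y=cv2.inRange(hsv,(19,90,70),(34,255,255)); n,lab,st,ce=cv2.connectedComponentsWithStats(y)
z=cur()[0][2]-.1547-.058+.018
for i in range(1,n):
    if st[i,4]>500: print('shoe',st[i],rect(c,lab==i,z),z)
g=cv2.inRange(hsv,(52,130,70),(75,255,255)); n,lab,st,ce=cv2.connectedComponentsWithStats(g)
for i in range(1,n):
    if st[i,4]>300: print('g',st[i],rect(c,lab==i,.053))
```

```text
[ 0.52041893 -0.03578143  0.32199746] [ 0.38651714  0.57086054 -7.69008404]
[1.3, -1.2, 56.3, 0.1, 0.2, 0.1]
shoe [ 215  161   84   81 4231] ((503.3760986328125, -37.544532775878906), (51.02312469482422, 49.81036376953125), 5.625489711761475) 0.12759485347557606
g [ 220  145   71   26 1753] ((492.6680603027344, -40.095977783203125), (21.320167541503906, 58.55674362182617), 6.998725414276123)
```

View pics/w5c.png

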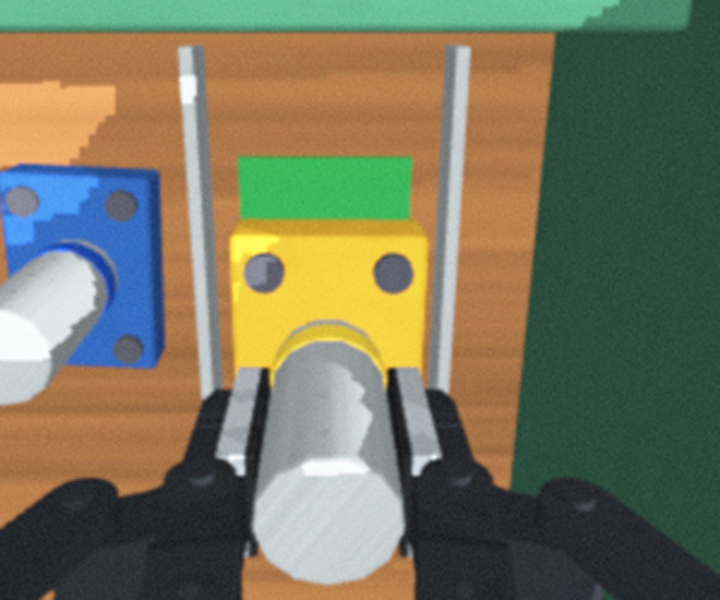

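Run:
```python
from h import *
c=r.camera('wrist'); im=c['image'].astype(int); p,R=cur()
for u in (240,250,275,285): print(u,[tuple(im[v,u]) for v in range(168,184)])
zt=p[2]-.1547-.058+.018
# predicted rows of near edges if die centred under tool
for u0 in (-.025,.025):
  for z in (zt,zt-.018):
    X=np.array([p[0],p[1],0])+R[:,0]*.035+R[:,1]*u0; X[2]=z; print(u0,round(z,3),proj(c,X).round(1))
# predicted pad near corners
for s in (-.03,.03):
    X=np.array([.5195,-.037,.053])-SX*.038+SY*s; print('pad',proj(c,X).round(1))
```

```text
240 [(np.int64(60), np.int64(184), np.int64(92)), (np.int64(58), np.int64(181), np.int64(90)), (np.int64(82), np.int64(179), np.int64(86)), (np.int64(139), np.int64(165), np.int64(65)), (np.int64(190), np.int64(157), np.int64(51)), (np.int64(202), np.int64(158), np.int64(49)), (np.int64(200), np.int64(159), np.int64(47)), (np.int64(203), np.int64(158), np.int64(47)), (np.int64(205), np.int64(157), np.int64(48)), (np.int64(211), np.int64(166), np.int64(52)), (np.int64(231), np.int64(189), np.int64(56)), (np.int64(242), np.int64(206), np.int64(63)), (np.int64(243), np.int64(209), np.int64(64)), (np.int64(244), np.int64(211), np.int64(67)), (np.int64(243), np.int64(209), np.int64(63)), (np.int64(244), np.int64(212), np.int64(67))]
250 [(np.int64(61), np.int64(185), np.int64(91)), (np.int64(60), np.int64(183), np.int64(92)), (np.int64(76), np.int64(176), np.int64(81)), (np.int64(141), np.int64(169), np.int64(66)), (np.int64(189), np.int64(158), np.int64(48)), (np.int64(203), np.int64(158), np.int64(49)), (np.int64(200), np.int64(157), np.int64(48)), (np.int64(202), np.int64(159), np.int6
[... 1291 characters left out ...]
64(72)), (np.int64(187), np.int64(158), np.int64(51)), (np.int64(198), np.int64(156), np.int64(45)), (np.int64(200), np.int64(158), np.int64(47)), (np.int64(196), np.int64(153), np.int64(43)), (np.int64(204), np.int64(160), np.int64(49)), (np.int64(212), np.int64(167), np.int64(54)), (np.int64(230), np.int64(186), np.int64(57)), (np.int64(243), np.int64(208), np.int64(66)), (np.int64(244), np.int64(212), np.int64(67)), (np.int64(244), np.int64(213), np.int64(65)), (np.int64(246), np.int64(215), np.int64(67)), (np.int64(245), np.int64(213), np.int64(65))]
-0.025 0.128 [213.3 174.1]
-0.025 0.11 [217.2 166.3]
0.025 0.128 [298.7 174.2]
0.025 0.11 [294.8 166.4]
pad [218.6 144.2]
pad [291.4 144.3]
```

Emit:
{"fn": "servo_tool", "kwargs": {
  "increments": [
    [3, -1.5, 15, 0, 0, 0, 15],
    [3, -1.5, 30, 0, 0, 0, 15],
    [3, -1.5, 40, 0, 0, 0, 15],
    [3, -1.5, 46, 0, 0, 0, 15],
    [3, -1.5, 46, 0, 0, 0, 15],
    [3, -1.5, 46, 0, 0, 0, 15]
  ]
}}

```text
time_s: 14.65
tool_pos: [0.5174, -0.0379, 0.2749]
ee_rot: [3.139, 0.002, -3.021]
contact_force: [-0.3, 0.2, -7.8]
opening: 0.312
```

Run:
```python
from h import *
p,R=cur(); print(p, r.get_obs()['contact_force']); print(inc(down([.5195,-.037,.111],96.9)))
c=r.camera('wrist'); im=c['image'].astype(int)
cv2.imwrite('pics/w6c.png',cv2.resize(c['image'][80:330,120:420,::-1],(720,600),interpolation=cv2.INTER_CUBIC))
for u in (230,255,280):
    col=im[120:200,u]; rr=col[:,0]; gg=col[:,1]
    print(u,'pad start',120+np.argmax((gg-rr)>80),'shoe start',120+np.argmax((rr>150)&(gg>130)&(col[:,2]<80)),'top start',120+np.argmax((rr>225)&(gg>180)&(col[:,2]<90)))
zt=p[2]-.1547-.058+.018
D=np.array([p[0],p[1],0])-R[:,0]*.0025+R[:,1]*.0005
for z in (zt,zt-.018):
    X=D+R[:,0]*.035; X[2]=z; print('pred shoe',proj(c,X).round(1))
X=np.array([.52,-.037,.053])-SX*.038; print('pad',proj(c,X).round(1))
```

```text
[ 0.51738935 -0.03788342  0.27491951] [-0.2852218   0.18113537 -7.75880053]
[-2.2, 0.6, 9.2, 0.1, 0.1, 0.0]
230 pad start 164 shoe start 171 top start 178
255 pad start 164 shoe start 172 top start 178
280 pad start 164 shoe start 172 top start 179
pred shoe [256.8 179. ]
pred shoe [256.7 170.8]
pad [256.7 163.2]
```

View pics/w6c.png

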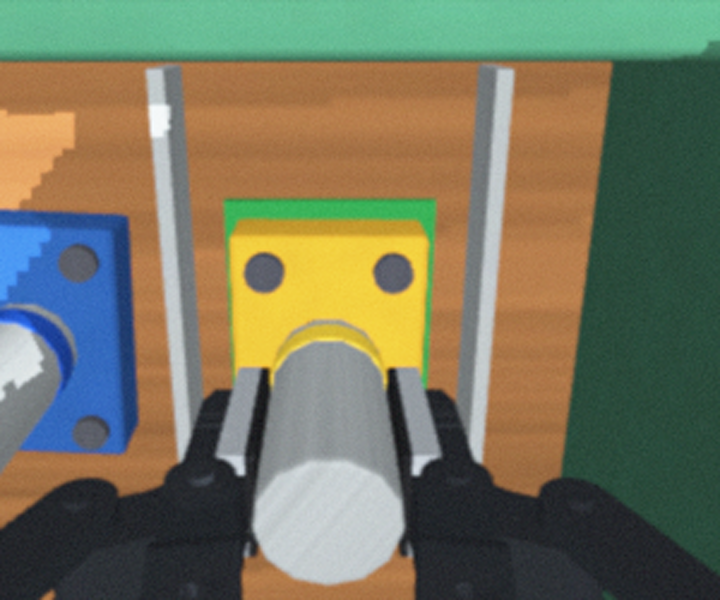

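Shoe and pad edges match the prediction for a centred, square die: lateral margins of 6 px on each side, and no turn. I lower slowly.

Emit:
{"fn": "servo_tool", "kwargs": {
  "increments": [
    [0, 0, 3, 0, 0, 0, 15],
    [0, 0, 5.5, 0, 0, 0, 15],
    [0, 0, 7.5, 0, 0, 0, 15],
    [0, 0, 8.5, 0, 0, 0, 15],
    [0, 0, 8.5, 0, 0, 0, 15],
    [0, 0, 8.5, 0, 0, 0, 15]
  ]
}}

```text
time_s: 15.3
tool_pos: [0.5171, -0.0378, 0.2658]
ee_rot: [3.139, 0.001, -3.021]
contact_force: [0.4, 1.4, -8.8]
opening: 0.317
```

Emit:
{"fn": "servo_tool", "kwargs": {
  "increments": [
    [0, 0, 0.7, 0, 0, 0, 15],
    [0, 0, 0.7, 0, 0, 0, 15],
    [0, 0, 0.7, 0, 0, 0, 15]
  ]
}}

```text
time_s: 15.6
tool_pos: [0.5172, -0.0378, 0.2654]
ee_rot: [3.139, 0.002, -3.021]
contact_force: [0.3, 0.6, -5.7]
opening: 0.315
```

Emit:
{"fn": "servo_tool", "kwargs": {
  "increments": [
    [0, 0, 0.7, 0, 0, 0, 15],
    [0, 0, 0.7, 0, 0, 0, 15],
    [0, 0, 0.7, 0, 0, 0, 15]
  ]
}}

```text
time_s: 15.9
tool_pos: [0.5172, -0.0377, 0.2653]
ee_rot: [3.139, 0.003, -3.021]
contact_force: [-3.6, 1.5, 5.8]
opening: 0.308
```

It is on the pad (the wrist force changed sign). I release and lift.

Emit:
{"fn": "servo_tool", "kwargs": {
  "increments": [
    [0, 0, 0, 0, 0, 0, 50],
    [0, 0, 0, 0, 0, 0, 50],
    [0, 0, 0, 0, 0, 0, 50],
    [0, 0, 0, 0, 0, 0, 50],
    [0, 0, -20, 0, 0, 0, 50],
    [0, 0, -60, 0, 0, 0, 50],
    [0, 0, -105, 0, 0, 0, 50],
    [0, 0, -150, 0, 0, 0, 50],
    [0, 0, -200, 0, 0, 0, 50],
    [0, 0, -240, 0, 0, 0, 50]
  ]
}}

```text
time_s: 16.9
tool_pos: [0.5164, -0.0383, 0.5074]
ee_rot: [3.14, 0.003, -3.021]
contact_force: [1.1, -0.8, -0.3]
opening: 0.584
```

Run:
```python
from h import *
print(cur()[0])
c=r.camera('wrist'); save(c['image'],'w7'); im=c['image']; hsv=cv2.cvtColor(im,cv2.COLOR_RGB2HSV)
cv2.imwrite('pics/w7c.png',cv2.resize(im[100:260,160:360,::-1],(600,480),interpolation=cv2.INTER_CUBIC))
for d in r.spot_point('die_center',c)[:2]: print(np.round(d['location'],4),d['conf'])
y=cv2.inRange(hsv,(19,90,70),(34,255,255)); g=cv2.inRange(hsv,(52,130,70),(75,255,255))
for nm,m,z in (('shoe',y,.071),('pad|shoe',y|g,.053)):
    n,lab,st,ce=cv2.connectedComponentsWithStats(m)
    for i in range(1,n):
        if st[i,4]>600: print(nm,st[i],rect(c,lab==i,z))
print('fin pregrasp',inc(fin(102.3,.275)), inc(fin(102.3,.209),fin(102.3,.275)))
```

```text
[ 0.51638679 -0.03832749  0.50737854]
[0.3332 0.2533 0.0383] 0.69
[ 0.5169 -0.0376  0.0957] 0.63
shoe [ 473   99   39   62 1326] ((449.95458984375, 299.6439208984375), (68.78227996826172, 59.741432189941406), 51.290157318115234)
shoe [ 238  127   39   50 1106] ((518.40185546875, -36.50898742675781), (70.34136962890625, 55.3487663269043), 6.958134651184082)
pad|shoe [ 473   99   39   62 1326] ((450.6334533691406, 315.12432861328125), (71.84158325195312, 62.39859390258789), 51.2901611328125)
pad|shoe [ 236  124   43   53 1374] ((520.0869140625, -36.789432525634766), (77.71240997314453, 62.01258087158203), 6.958132743835449)
fin pregrasp [-163.0, -82.9, 46.7, 10.1, 10.1, 89.6] [-0.0, 0.0, 66.0, 0.0, 0.0, 0.0]
```

View pics/w7c.png

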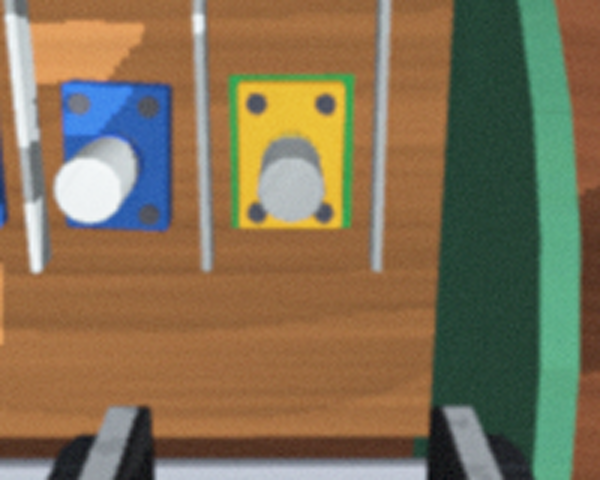

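The die sits square on the pad, with an even green rim around it. Now I close the door.

Emit:
{"fn": "servo_tool", "kwargs": {
  "increments": [
    [-163, -83, 0, 10, 10, 89.6, 40],
    [-163, -83, 0, 10, 10, 89.6, 40],
    [-163, -83, 0, 10, 10, 89.6, 40],
    [-163, -83, 0, 10, 10, 89.6, 40],
    [-163, -83, 0, 10, 10, 89.6, 40],
    [-163, -83, 20, 10, 10, 89.6, 40],
    [-163, -83, 47, 10, 10, 89.6, 40],
    [-163, -83, 47, 10, 10, 89.6, 40],
    [-163, -83, 47, 10, 10, 89.6, 40],
    [-163, -83, 47, 10, 10, 89.6, 40]
  ]
}}

```text
time_s: 18.0
tool_pos: [0.689, -0.1011, 0.4564]
ee_rot: [-2.928, -0.011, 1.768]
contact_force: [0.0, 0.5, -0.3]
opening: 0.466
```

Emit:
{"fn": "servo_tool", "kwargs": {
  "increments": [
    [-163, -83, 47, 0, 0, 0, 40]
  ]
}}

```text
time_s: 18.1
tool_pos: [0.6754, -0.1444, 0.4485]
ee_rot: [-2.93, -0.012, 1.772]
contact_force: [0.1, -1.2, -0.0]
opening: 0.466
```

That second call was a slip: it shifted the tool about 45 mm in free air and touched nothing. I recompute the approach.

Run:
```python
from h import *
print(inc(fin(102.6,.275)), inc(fin(102.6,.209)))
c=r.camera('side')
print([np.round(d['location'],3) for d in r.spot_point('door_grip',c)], r.get_obs()['contact_force'].round(1))
```

```text
[39.8, 20.3, -20.1, 0.5, 0.3, 4.7] [40.2, 19.8, 45.9, 0.5, 0.3, 4.7]
[array([ 0.644, -0.108,  0.25 ])] [-0.5  0.5  0.4]
```

Emit:
{"fn": "servo_tool", "kwargs": {
  "increments": [
    [40, 20, -20, 0.5, 0.3, 4.7, 40],
    [40, 20, -20, 0.5, 0.3, 4.7, 40],
    [40, 20, -20, 0.5, 0.3, 4.7, 40],
    [40, 20, -20, 0.5, 0.3, 4.7, 40]
  ]
}}

```text
time_s: 18.6
tool_pos: [0.6892, -0.1044, 0.4646]
ee_rot: [-2.921, 0.001, 1.694]
contact_force: [0.6, 0.6, -0.9]
opening: 0.468
```

Run:
```python
from h import *
print(inc(fin(102.6,.275)), inc(fin(102.6,.209)))
```

```text
[3.4, 2.3, -0.3, -0.1, 0.1, 0.1] [3.6, 2.4, 65.7, -0.1, 0.1, 0.1]
```

Emit:
{"fn": "servo_tool", "kwargs": {
  "increments": [
    [3.5, 2.4, 0, 0, 0, 0, 40],
    [3.5, 2.4, 30, 0, 0, 0, 40],
    [3.5, 2.4, 55, 0, 0, 0, 40],
    [3.5, 2.4, 65, 0, 0, 0, 40],
    [3.5, 2.4, 65, 0, 0, 0, 5],
    [3.5, 2.4, 65, 0, 0, 0, 5],
    [3.5, 2.4, 65, 0, 0, 0, 5],
    [3.5, 2.4, 65, 0, 0, 0, 5],
    [3.5, 2.4, 65, 0, 0, 0, 5],
    [3.5, 2.4, 65, 0, 0, 0, 5]
  ]
}}

```text
time_s: 19.6
tool_pos: [0.677, -0.1025, 0.4017]
ee_rot: [-2.922, 0.002, 1.692]
contact_force: [-0.5, -1.9, -0.7]
opening: 0.15
```

Run:
```python
from h import *
arcinfo()
```

```text
radius 0.3654216208761738 phi 102.57058391622873 tool phi 102.58262348411925 lat -7.425393826835321e-05
```

Emit:
{"fn": "servo_tool", "kwargs": {
  "increments": [
    [0, -19, 0.5, -3, 0, 0, 5],
    [0, -38, 2, -6, 0, 0, 5],
    [0, -57, 4.5, -9, 0, 0, 5],
    [0, -76, 8, -12, 0, 0, 5],
    [0, -94.5, 12.4, -15, 0, 0, 5],
    [0, -113, 18, -18, 0, 0, 5],
    [0, -131, 24.3, -21, 0, 0, 5],
    [0, -148.5, 31.6, -24, 0, 0, 5],
    [0, -166, 40, -27, 0, 0, 5],
    [0, -182.5, 49, -30, 0, 0, 5]
  ]
}}

```text
time_s: 20.6
tool_pos: [0.4893, -0.1255, 0.3925]
ee_rot: [2.836, 0.002, 1.693]
contact_force: [12.2, -4.2, -17.1]
opening: 0.152
```

Run:
```python
from h import *
arcinfo(); print(inc(fin(44.8,.2105)))
```

```text
radius 0.3643754192940528 phi 72.50931957338864 tool phi 72.47426978652983 lat -0.00032933135720850234
[0.7, -169.8, 41.0, -27.7, 0.0, 0.1]
```

Emit:
{"fn": "servo_tool", "kwargs": {
  "increments": [
    [0, -19, 0.5, -3, 0, 0, 5],
    [0, -38, 2, -6, 0, 0, 5],
    [0, -57, 4.5, -9, 0, 0, 5],
    [0, -76, 8, -12, 0, 0, 5],
    [0, -94.5, 12, -15, 0, 0, 5],
    [0, -113, 17.5, -18, 0, 0, 5],
    [0, -131, 24, -21, 0, 0, 5],
    [0, -148.5, 31, -24, 0, 0, 5],
    [0, -160, 37, -26, 0, 0, 5],
    [0, -169, 41.5, -27.6, 0, 0, 5]
  ]
}}

```text
time_s: 21.6
tool_pos: [0.3425, -0.1439, 0.3028]
ee_rot: [2.352, 0.001, 1.695]
contact_force: [65.6, 11.7, -25.9]
opening: 0.15
```

Emit:
{"fn": "servo_tool", "kwargs": {
  "increments": [
    [0, -3, 0, -0.4, 0, 0, 5],
    [0, -6, 0, -0.8, 0, 0, 5],
    [0, -6, 0, -0.8, 0, 0, 5]
  ]
}}

```text
time_s: 21.9
tool_pos: [0.3402, -0.1444, 0.3009]
ee_rot: [2.333, 0.003, 1.699]
contact_force: [69.9, 10.6, -24.7]
opening: 0.149
```

Run:
```python
from h import *
arcinfo(); o=r.get_obs(); print(o['contact_force'], cur()[1].T@o['contact_force'])
```

```text
radius 0.36468608926881324 phi 44.559378211935595 tool phi 43.686044576843116 lat -0.0012104427742241606
[ 69.85193362  10.58360362 -24.70039319] [ 1.60861061 30.92725686 68.13465986]
```

Tangential resistance of 31 N shows the door is at its shut stop. I release and retreat.

Emit:
{"fn": "servo_tool", "kwargs": {
  "increments": [
    [0, 4, 2, 0.6, 0, 0, 5],
    [0, 4, 2, 0.6, 0, 0, 40],
    [0, 4, 2, 0.6, 0, 0, 40],
    [0, 4, 2, 0.6, 0, 0, 40],
    [0, 4, 2, 0.6, 0, 0, 40],
    [0, 4, -20, 0.6, 0, 0, 40],
    [0, 4, -50, 0.6, 0, 0, 40],
    [0, 4, -80, 0.6, 0, 0, 40]
  ]
}}

```text
time_s: 22.7
tool_pos: [0.2826, -0.1501, 0.3582]
ee_rot: [2.353, 0.001, 1.693]
contact_force: [-0.5, -0.9, 0.2]
opening: 0.469
```

Run:
```python
from h import *
print(cur()[0], r.get_obs()['contact_force'].round(1))
c=r.camera('wrist'); s=r.camera('side'); t=r.camera('top')
for n,k in (('w',c),('s',s),('t',t)):
    for l in ('door_grip','hammer','oil_center'):
        for d in r.spot_point(l,k)[:1]:
            L=np.array(d['location']);e=L-TR; print(n,l,L.round(3),d['conf'],np.degrees(np.arctan2(e[2],-e@SX)).round(1))
cv2.imwrite('pics/w8.png',np.hstack([cv2.resize(c['image'],(400,300)),cv2.resize(s['image'],(400,300))])[:,:,::-1])
```

```text
[ 0.28260532 -0.1501073   0.35819809] [-0.5 -0.9  0.2]
w door_grip [ 0.455 -0.132  0.192] 0.85 45.5
w oil_center [ 0.437 -0.362  0.056] 0.88 3.4
s door_grip [ 0.454 -0.133  0.193] 0.87 45.6
s hammer [0.68  0.359 0.001] 0.81 -162.2
s oil_center [ 0.437 -0.361  0.052] 0.69 2.1
t door_grip [ 0.458 -0.128  0.185] 0.79 44.8
t hammer [ 0.677  0.35  -0.   ] 0.62 -161.2
t oil_center [ 0.438 -0.358  0.053] 0.63 2.5
```

View pics/w8.png

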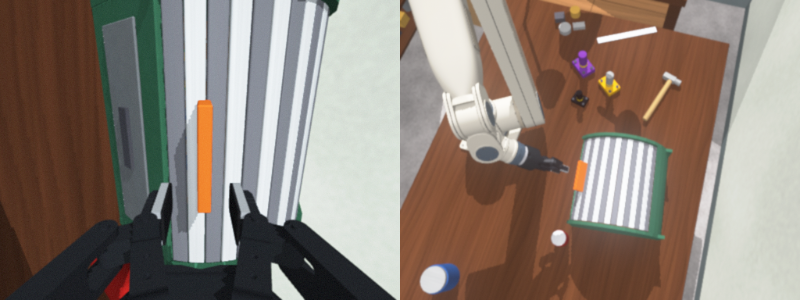

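```bash
python3 -c "
from h import *
print(r.close_job())"
```

```text
the job is handed in; nothing more can be done
None
```

I rolled the door fully back by its orange pull and stood the small yellow-footed die upright on the green pad in the left bay, which was the empty one. I then rolled the door shut again and handed the job in at about 23 s of the 72 s allowed.

**Door open:** it reached its back stop with about 24 N of resistance along its travel. The fin's measured angle there was 103°, against 102° expected.

**Die:** it was lowered until the wrist force changed sign, then released. In the close view afterwards it stood square on the pad. The rim was about even and the yaw was 6.96° for both the die and the pad. The shoe's measured centre was 1.7 mm forward of the pad's, which is within camera error.

**Door shut:** it was pressed against the shut stop with about 31 N. The three cameras then put the fin at 44.8–45.6°, against 45° when shut, and the earlier gap at the front panel was gone.

**Other items:** the hammer and oil can measured at their starting places within the networks' error; the top view put the hammer 5 mm off in y, the side view 1 mm. I did not measure the two blue-footed dies again. The one seen after placing looked undisturbed.

Two things did not go cleanly:
- One mistyped move shifted the open gripper about 45 mm in free air above the store. It touched nothing.
- The wrist force read about 75 N while closing the door, mostly a pull along the fingers. That is under the 120 N limit.

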